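# Turn round the order of dismantled parts for reassembly

## Task

The four parts on the full board lie in the order in which they came off a machine; move them to the empty board in the reverse order, ready for reassembly. The part nearest the handle of the full board goes to the pad farthest from the handle of the empty board, the second to the second farthest, and so on. Lay each part flat in the middle of its pad, the long ones lengthwise along the pad, and let go of it.

Things in the scene. Friction and masses are not known exactly. Their poses are not given: they have to be found in the camera images.
- full_board: The full plywood board, 290x150x12 mm, fixed. Origin: centre of underside. x runs along its row of pads, away from the flat steel bow handle, which sticks out 33 mm beyond the -x end (towards the robot). Four rubber pads at x = -102, -34, +34, +102 mm, y = 0, each with one loose part at the start. All else on it is lower than the pads.
- empty_board: The empty plywood board, 290x150x12 mm, fixed. Origin: centre of underside. x runs along its row of pads, away from the flat steel bow handle, which sticks out 33 mm beyond the -x end (towards the robot). Four black rubber pads centred at x = -102, -34, +34, +102 mm, y = 0: 44 (x) x 138 (y) x 6 mm, tops 18 mm above the bench. All else on it is lower than the pads.
- bolt_mid (a point): Plain steel hexagon-head bolt, 77 mm long, 20 x 23 mm at the head, lying down; the point is its centre, half-way up (11.5 mm above what it lies on). Its y axis is its length; it may be held anywhere along its 20 mm width (it behaves as a 20 x 77 x 23 mm bar). Weight about 70 g.
- nut_mid (a point): Plain steel hexagon nut lying flat, 31 mm across flats (along its x axis), 35 mm over corners (y), 14 mm high; the point is its centre, half-way up. Weight about 35 g.
- tube_mid (a point): Cut piece of plain steel tube lying down, 130 mm long (its y axis), 25 mm across; it does not roll. The point is its centre, half-way up. Weight about 120 g.
- block_mid (a point): Drilled beech block lying flat, 42 mm wide (its x axis), 110 mm long (y), 30 mm high; the point is its centre, half-way up. Weight about 90 g.
- bolt_pad: The black rubber pad of the full board on which the bolt lies at the start, fixed, 44 x 138 x 6 mm. Origin: centre of its underside, 12 mm above the bench; axes as the full board's.
- nut_pad: The black rubber pad of the full board on which the nut lies at the start, fixed, 44 x 138 x 6 mm. Origin: centre of its underside, 12 mm above the bench; axes as the full board's.
- tube_pad: The black rubber pad of the full board on which the tube lies at the start, fixed, 44 x 138 x 6 mm. Origin: centre of its underside, 12 mm above the bench; axes as the full board's.
- block_pad: The black rubber pad of the full board on which the block lies at the start, fixed, 44 x 138 x 6 mm. Origin: centre of its underside, 12 mm above the bench; axes as the full board's.
Things that resemble listed ones, but are neither listed nor needed, are in the scene too. What is shaped like the part that bears tube_mid but black is not meant.

How it is judged:
By the outcome, as a careful person would: the job done as asked, in the order asked, and still so for the second after the job is handed in, with the robot touching nothing.
It also fails if it takes over 96 s, if anything falls off the work surface, if the arm or the gripper's body presses on something with over 40 N, if the wrist force passes 120 N, or if a joint passes its speed limit or range.

## Robot

A 6-joint arm with a two-finger parallel gripper is mounted at the origin on a cart in front of the work surface, level with it; the furniture and walls round the work are solid. World frame = base frame: x ahead of the robot, y to its left, z up, the work surface at z = 0. Lengths are in m, angles in rad, forces in N, time in s.
With the tool pointing down it reaches from about 0.3 to 0.875 m from the base axis. Payload 6.4 kg.
Tool frame: the origin (TCP) lies between the finger pads; the fingertips stand ctrl.tip_extent ahead of it and the grasp point (between the pads) is the TCP (ctrl.tip_extent is the distance from the TCP to the fingertips, in m); z points along the fingers, y is the line along which they close (so a half turn about z gives the same grasp; the last joint's range is limited). The gripper opens to 85 mm and grips with 20 to 120 N. Pads are 22 mm wide; open, the fingers measure 114 mm over their backs; the gripper's body (76 mm by 85 mm) begins 54 mm behind the grasp point. The pads swing forward as they close: fully open they stand 13 mm farther back than shut.
Start: joints at [-1.382, 0.181, 1.607, -0, 1.354, -0.206], TCP at [0.221, -0.531, 0.25] pointing down, gripper open.
Joint ranges: [-2.99, 2.99], [-0.89, 2.07], [0.3, 2.58], [-1.14, 4.28], [0, 2.63], [-3.12, 3.12]. Speed limits (rad/s): [2.57, 2.57, 3.01, 3.14, 3.14, 3.14].

## Interface

Orientations are given as a unit quaternion [w, x, y, z].
In Python, from bench import ctrl gives the robot as it stands.
- The arm moves only by the tool send_rows, never from a script. Its arguments are lists of equal length, an entry for each row: "dr": the turn, a rotation vector about the tool's x, y, z in units of 6 degrees (1.0 is 6 degrees), a list of three; "xyz": the shift along the tool's x, y, z in cm, a list of three; "jaw": the opening in per cent of the stroke, from 0 (shut) to 100 (fully open). In form: {"dr": [[wx, wy, wz], ...], "xyz": [[dx, dy, dz], ...], "jaw": [jaw, ...]}. A call has exactly 8 rows; each row is the pose to reach, as a shift and turn from the pose commanded when the call began, along the tool's axes at that moment; what a row does not reach only later rows make up. A row lasts 1/8 s, in which the tool goes at most 62.5 mm and 10.7 degrees, less where a joint would pass 70% of its speed; a pose out of reach is approached as far as the arm can. A call with a gripper value outside its range is refused whole. The fingers move at their own pace and stop on an object; the grip force is fixed at half the most. Time passes only in rows, so rows that repeat a pose let the fingers close, or fill a call up. It gives the time, the measured TCP pose, the force, the opening and the grip force at its end, in the units of the state.
- ctrl.get_obs(): the state, without advancing time (a new reading comes with each control period).
- ctrl.camera(name): name is "side" or "top"; returns the picture (400x640x3 uint8, red, green, blue); there is no depth.
- ctrl.calibration(name): a dict with "camera_matrix" (3x3 intrinsics, pixels), "D" ([k1, k2, p1, p2, k3] as OpenCV has them; the pictures are not rectified), "world_from_camera" (4x4, takes a point from camera to world coordinates). Camera axes: x right, y up, looking along -z (the intrinsics and any distortion apply to the point x, -y, -z); pixel columns grow to the right and rows downward; lengths in m; the calibration is good to about 2 mm. A picture is of the moment at which its call begins. calibration takes no time and is no camera call.
- ctrl.hand_in(): hands the job in; it is judged then, once.
The state is a dict: "time_s": time; "q": joint angles; "dq": joint speeds; "joint_efforts": joint torques, N m; "eef_pos": TCP position; "eef_rot": TCP orientation; "wrist_force": force on the tool from outside, world axes, zero at the start; "torque": the same for the moment, N m; "opening": opening from 0.0 (shut) to 1.0 (fully open); "grasp_force": force on a finger pad.
Only numpy, scipy, OpenCV 4.12 (cv2) and the standard library are available. Lean on these libraries where they do the work, as an engineer would, in place of code of your own. Each camera call takes 0.05 s, during which the arm holds its last target. There are 200 camera calls.

## Working session

There is one attempt and no reset: what is moved stays moved. The work goes in short steps, Python scripts to look and compute and a tool call to move; the robot and the scene stay as the last step left them, time stands still between calls to the robot, and variables do not carry over. Pictures are saved under pics/ and viewed, at most 14 in all, crops included, and the job is handed in when it is done.

Besides the shell and the picture viewer there is one more tool, called after "Emit:" as name(argument=value, ...) on one line, values as JSON. send_rows: Moves the arm, as the interface text tells. Its arguments: {"type":"object","properties":{"dr":{"type":"array","items":{"type":"array","items":{"type":"number"}}},"xyz":{"type":"array","items":{"type":"array","items":{"type":"number"}}},"jaw":{"type":"array","items":{"type":"number"}}},"required":["dr","xyz","jaw"]}

```bash
mkdir -p pics; ls
python3 - <<'E'
from bench import ctrl
import cv2
o=ctrl.get_obs(); print(o['time_s'],o['eef_pos'],o['eef_rot'],o['opening'],ctrl.tip_extent)
for n in('top','side'):
    cv2.imwrite(f'pics/{n}0.png',ctrl.camera(n)[:,:,::-1]); c=ctrl.calibration(n); print(n,c)
E
```

```text
pics
0.0 [ 0.22107835 -0.53021586  0.24935997] [-9.14678222e-04  9.80578001e-01  1.96127377e-01  9.96748249e-06] 1.0027264415357435 0.019
top {'camera_matrix': array([[463.14411185,   0.        , 315.34794251],
       [  0.        , 463.14411185, 201.69672988],
       [  0.        ,   0.        ,   1.        ]]), 'D': array([-0.13678303,  0.        ,  0.        ,  0.        ,  0.        ]), 'world_from_camera': array([[ 0.02451292,  0.98861062, -0.14848623,  0.35390508],
       [-0.99927138,  0.01988415, -0.03257791, -0.03397288],
       [-0.02925434,  0.14917662,  0.98837772,  1.03734622],
       [ 0.        ,  0.        ,  0.        ,  1.        ]])}
side {'camera_matrix': array([[504.12492204,   0.        , 319.8480455 ],
       [  0.        , 504.12492204, 198.00654383],
       [  0.        ,   0.        ,   1.        ]]), 'D': array([-0.14202517,  0.        ,  0.        ,  0.        ,  0.        ]), 'world_from_camera': array([[ 0.6477396 ,  0.36041012, -0.67122124, -0.18637455],
       [-0.76157203,  0.33060356, -0.55741307, -0.6016947 ],
       [ 0.02101082,  0.87224184,  0.48862329,  0.57060524],
       [ 0.        ,  0.        ,  0.        ,  1.        ]])}
```

View pics/top0.png

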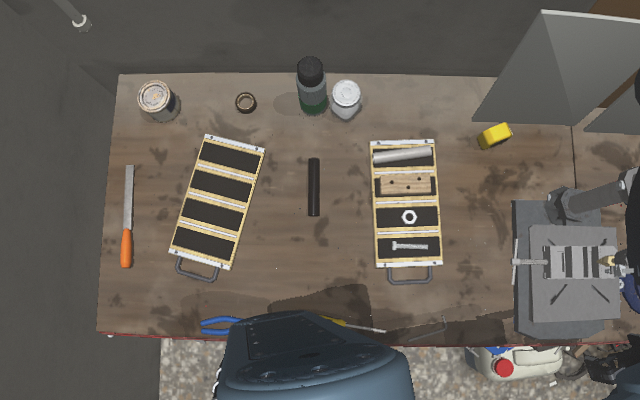

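View pics/side0.png

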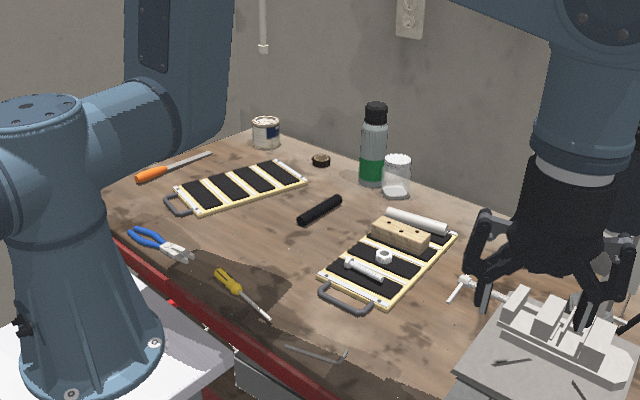

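The top view shows the full board around (405,203) with its handle at (408,275). From the handle outwards it carries the bolt, nut, block and tube. The empty board is around (217,203) with its handle at (197,270). I'll enlarge both boards.

Run:
```python
import cv2
i=cv2.imread('pics/top0.png')
cv2.imwrite('pics/f.png',cv2.resize(i[130:290,355:455],None,fx=5,fy=5,interpolation=cv2.INTER_CUBIC)[:600*1] if 0 else cv2.resize(i[135:285,355:455],None,fx=4,fy=4,interpolation=cv2.INTER_CUBIC))
cv2.imwrite('pics/e.png',cv2.resize(i[130:280,162:274],None,fx=4,fy=4,interpolation=cv2.INTER_CUBIC))
```

```text
(no output)
```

View pics/f.png

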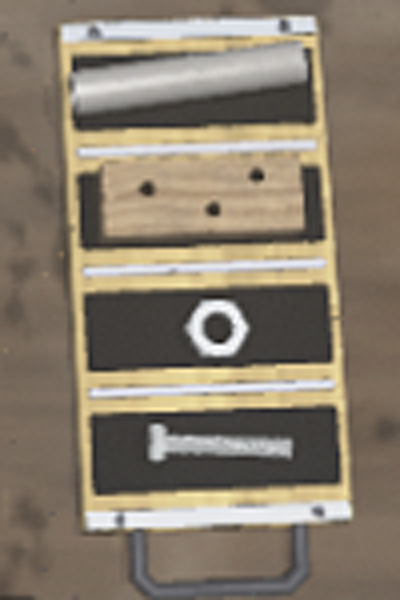

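View pics/e.png

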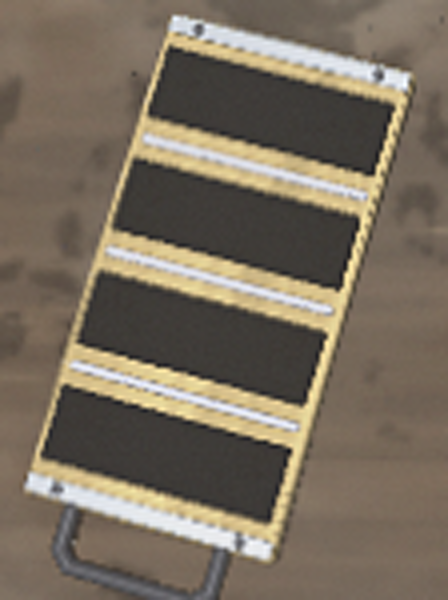

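```bash
cat > h.py <<'E'
import numpy as np, cv2
from bench import ctrl
from scipy.spatial.transform import Rotation as R
def w(name,px,z):
    c=ctrl.calibration(name); T=c['world_from_camera']
    n=cv2.undistortPoints(np.array(px,float).reshape(-1,1,2),c['camera_matrix'],c['D']).reshape(-1,2)
    d=np.c_[n[:,0],-n[:,1],-np.ones(len(n))]@T[:3,:3].T
    o=T[:3,3]; return o+d*((z-o[2])/d[:,2])[:,None]
def crop(p,x0,y0,s=4): return (np.array(p,float)+.5)/s-.5+[x0,y0]
def pose2d(loc,wor):
    loc=np.array(loc,float);wor=wor[:,:2]
    a,b=loc-loc.mean(0),wor-wor.mean(0)
    th=np.arctan2((a[:,0]*b[:,1]-a[:,1]*b[:,0]).sum(),(a*b).sum())
    M=np.array([[np.cos(th),-np.sin(th)],[np.sin(th),np.cos(th)]])
    t=wor.mean(0)-M@loc.mean(0); r=wor-(loc@M.T+t)
    return th,t,M,np.sqrt((r**2).sum(1).mean())
E
python3 - <<'E'
from h import *
E=[[(170,45),(397,102),(378,175),(148,117)],[(136,158),(362,216),(340,290),(112,230)],[(98,272),(328,330),(305,405),(77,344)],[(63,385),(294,448),(270,523),(40,457)]]
F=[[(72,57),(312,42),(316,114),(76,130)],None,[(84,295),(330,283),(333,360),(88,370)],[(92,415),(337,405),(340,482),(95,494)]]
X=[.102,.034,-.034,-.102]
def fit(P,x0,y0):
    l=[];p=[]
    for x,q in zip(X,P):
        if q: l+=[(x+.022,.069),(x+.022,-.069),(x-.022,-.069),(x-.022,.069)]; p+=q
    return pose2d(l,w('top',crop(p,x0,y0),.018))
for n,P,x0,y0 in(('E',E,162,130),('F',F,355,135)):
    th,t,M,r=fit(P,x0,y0); print(n,np.degrees(th).round(2),t.round(4),'rms',r.round(4))
    for x in X: print(x,(M@[x,0]+t).round(4))
f=lambda p,z:w('top',crop(p,355,135),z)
def part(n,p,z):
    q=f(p,z); d=q[0]-q[1]; print(n,q[:2].mean(0).round(4),'len',np.linalg.norm(d).round(4),'yaw of y axis-90',np.degrees(np.arctan2(-d[0],d[1])).round(2))
part('bolt',[(150,443),(292,448)],.0295)
part('nut',[(186,330),(250,327)],.032)
part('block',[(103,199.5),(303,194)],.048)
part('tube',[(75,91),(306,62)],.0305)
o=ctrl.get_obs(); print(R.from_quat(o['eef_rot'],scalar_first=True).as_matrix().round(4))
q=w('top',[(152,98),(245,103),(312,75),(346,98),(314,187)],.0); print(q.round(3))
E
```

```text
E -13.85 [0.5075 0.2233] rms 0.0012
0.102 [0.6065 0.1989]
0.034 [0.5405 0.2152]
-0.034 [0.4745 0.2315]
-0.102 [0.4085 0.2477]
F 3.49 [ 0.5129 -0.2023] rms 0.0018
0.102 [ 0.6147 -0.1961]
0.034 [ 0.5468 -0.2002]
-0.034 [ 0.4789 -0.2044]
-0.102 [ 0.4111 -0.2085]
bolt [ 0.4121 -0.2086  0.0295] len 0.0776 yaw of y axis-90 -1.0
nut [ 0.4758 -0.2066  0.032 ] len 0.0352 yaw of y axis-90 3.78
block [ 0.5458 -0.1963  0.048 ] len 0.1094 yaw of y axis-90 2.8
tube [ 0.6176 -0.1928  0.0305] len 0.1314 yaw of y axis-90 8.6
[[ 9.231e-01  3.846e-01 -3.000e-04]
 [ 3.846e-01 -9.231e-01  1.600e-03]
 [ 3.000e-04 -1.600e-03 -1.000e+00]]
[[ 0.757  0.404  0.   ]
 [ 0.743  0.173  0.   ]
 [ 0.816  0.016  0.   ]
 [ 0.759 -0.066  0.   ]
 [ 0.544  0.004  0.   ]]
```

```bash
cat >> h.py <<'E'
def plan(*wps):
    """waypoints (x,y,z,psi_deg of tool y) -> dr (6deg units), xyz (cm) from the measured pose"""
    o=ctrl.get_obs(); R0=R.from_quat(o['eef_rot'],scalar_first=True); p0=np.array(o['eef_pos'])
    print('t',round(o['time_s'],2),p0.round(4),'psi',np.degrees(np.arctan2(*R0.as_matrix()[[1,0],1])).round(2),'open',round(o['opening'],3),'grip',round(o['grasp_force'],1),'F',np.round(o['wrist_force'],1))
    for x,y,z,a in wps:
        c,s=np.cos(np.radians(a)),np.sin(np.radians(a))
        G=R.from_matrix(np.array([[-s,c,0],[c,s,0],[0,0,-1]]))
        G=R.from_matrix(np.array([[-s,c,0],[c,s,0],[0,0,-1.]]))
        G=R.from_matrix(np.column_stack([[-s,c,0],[c,s,0],[0,0,-1.]]))
        print('dr',np.round((R0.inv()*G).as_rotvec(True)/6,2).tolist(),'xyz',np.round(R0.inv().apply(np.array([x,y,z])-p0)*100,2).tolist())
E
sed -i '/G=R.from_matrix(np.array/d' h.py
python3 - <<'E'
from h import *
plan((.412,-.2086,.25,-1),(.412,-.2086,.12,-1))
E
```

```text
t 0.1 [ 0.2211 -0.5303  0.2495] psi -67.38 open 1.004 grip 0.0 F [ 0.2 -0.1  0.1]
dr [-0.01, -0.01, -11.06] xyz [30.0, -22.35, -0.01]
dr [-0.01, -0.01, -11.06] xyz [29.99, -22.33, 12.99]
```

Emit:
send_rows(dr=[[0,0,-1.5],[0,0,-3],[0,0,-4.5],[0,0,-6],[0,0,-7.5],[0,0,-9],[0,0,-10.5],[0,0,-11.06]], xyz=[[4,-3,0],[8,-6,0],[12.5,-9.3,0],[17,-12.6,0],[21.5,-16,0],[26,-19.3,0],[29,-21.6,0],[30,-22.35,0]], jaw=[45,45,45,45,45,45,45,45])

```text
time_s: 1.1
eef_pos: [0.4127, -0.2072, 0.25]
eef_rot: [-0.0, 0.712, 0.703, 0.0]
wrist_force: [0.0, -1.0, 0.7]
opening: 0.446
grasp_force: 0.0
```

Run:
```python
from h import *
plan((.412,-.2086,.12,-1),(.412,-.2086,.039,-1))
```

```text
t 1.1 [ 0.4127 -0.2072  0.25  ] psi -0.73 open 0.446 grip 0.0 F [ 0.  -1.   0.7]
dr [-0.0, -0.0, 0.04] xyz [-0.15, -0.06, 13.0]
dr [-0.0, -0.0, 0.04] xyz [-0.15, -0.06, 21.1]
```

Emit:
send_rows(dr=[[0,0,0],[0,0,0],[0,0,0],[0,0,0],[0,0,0],[0,0,0],[0,0,0],[0,0,0]], xyz=[[0,0,4],[0,0,8.5],[0,0,12.5],[0,0,15],[0,0,16],[0,0,16],[0,0,16],[0,0,16]], jaw=[45,45,45,45,45,45,45,45])

```text
time_s: 2.1
eef_pos: [0.4128, -0.2097, 0.0914]
eef_rot: [0.001, 0.713, 0.701, 0.0]
wrist_force: [-0.2, -0.4, 0.0]
opening: 0.452
grasp_force: 0.0
```

Run:
```python
from h import *
plan((.412,-.2086,.039,-1))
a=cv2.resize(ctrl.camera('top')[130:290,350:500],None,fx=3,fy=3)[:,:,::-1]
b=cv2.resize(ctrl.camera('side')[180:340,310:460],None,fx=3,fy=3)[:,:,::-1]
cv2.imwrite('pics/c1.png',cv2.resize(np.hstack([a,b]),(800,427)))
```

```text
t 2.1 [ 0.4128 -0.2097  0.0914] psi -1.02 open 0.452 grip 0.0 F [-0.2 -0.4  0. ]
dr [0.02, 0.01, -0.0] xyz [0.12, -0.09, 5.24]
```

View pics/c1.png

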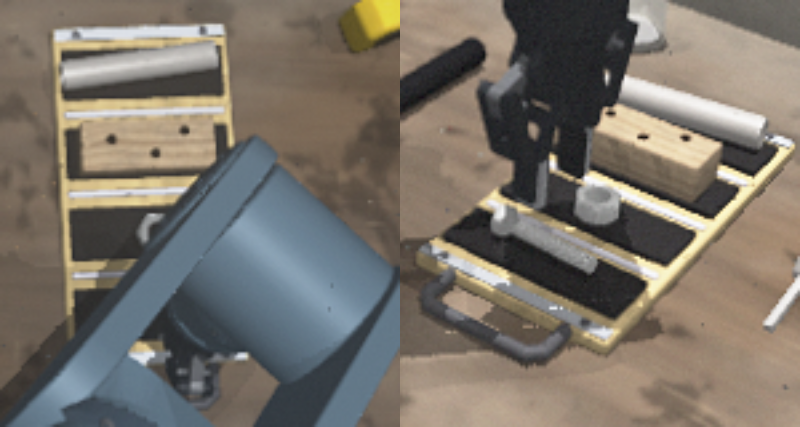

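The side view shows the fingertips, still about 7 cm up, at roughly (359,257) and (374,246). The bolt is at about (380,270). I'll check the tips against their projection.

Run:
```python
from h import *
c=ctrl.calibration('side');T=np.linalg.inv(c['world_from_camera'])
def proj(p):
    q=np.array(p)@T[:3,:3].T+T[:3,3]; return cv2.projectPoints((q*[1,-1,-1]),np.zeros(3),np.zeros(3),c['camera_matrix'],c['D'])[0].reshape(-1,2)
print(proj([(.392,-.2097,.0745),(.433,-.2097,.0745)]).round(1))
print(proj([(.4121,-.17,.0295),(.4121,-.247,.0295)]).round(1))
```

```text
[[358.7 254.1]
 [372.7 243.8]]
[[346.2 261. ]
 [381.4 278.7]]
```

The prediction matches for both the tips and the bolt, so I'll descend and grip.

Emit:
send_rows(dr=[[0,0,0],[0,0,0],[0,0,0],[0,0,0],[0,0,0],[0,0,0],[0,0,0],[0,0,0]], xyz=[[0.1,-0.1,2],[0.1,-0.1,4],[0.1,-0.1,5],[0.1,-0.1,5.2],[0.1,-0.1,5.2],[0.1,-0.1,5.2],[0.1,-0.1,5.2],[0.1,-0.1,5.2]], jaw=[45,45,45,45,0,0,0,0])

```text
time_s: 3.2
eef_pos: [0.4117, -0.2085, 0.039]
eef_rot: [0.001, 0.713, 0.701, 0.0]
wrist_force: [0.7, 0.3, 5.6]
opening: 0.225
grasp_force: 59.6
```

Run:
```python
from h import *
plan((.412,-.2086,.15,-1),(.6065,.1989,.15,-13.85))
```

```text
t 3.2 [ 0.4117 -0.2085  0.039 ] psi -1.02 open 0.225 grip 59.6 F [0.7 0.3 5.6]
dr [0.01, 0.01, -0.0] xyz [-0.02, 0.04, -11.1]
dr [0.01, 0.01, 2.14] xyz [41.07, 18.77, -11.12]
```

Emit:
send_rows(dr=[[0,0,0],[0,0,0],[0,0,0],[0,0,0.3],[0,0,0.7],[0,0,1.1],[0,0,1.4],[0,0,1.5]], xyz=[[0,0,-3],[0,0,-7],[1,0.5,-10.5],[5,2.3,-11.1],[11,5,-11.1],[17,7.8,-11.1],[23,10.5,-11.1],[26,12,-11.1]], jaw=[0,0,0,0,0,0,0,0])

```text
time_s: 4.2
eef_pos: [0.5361, 0.0524, 0.1491]
eef_rot: [-0.0, 0.766, 0.643, -0.0]
wrist_force: [0.2, -0.8, -0.9]
opening: 0.222
grasp_force: 58.9
```

Run:
```python
from h import *
plan((.6065,.1989,.15,-13.85),(.6065,.1989,.06,-13.85))
```

```text
t 4.2 [0.5361 0.0524 0.1491] psi -9.95 open 0.222 grip 58.9 F [ 0.2 -0.8 -0.9]
dr [-0.0, -0.0, 0.65] xyz [15.65, 4.41, -0.09]
dr [-0.0, -0.0, 0.65] xyz [15.65, 4.41, 8.91]
```

Emit:
send_rows(dr=[[0,0,0.2],[0,0,0.4],[0,0,0.6],[0,0,0.65],[0,0,0.65],[0,0,0.65],[0,0,0.65],[0,0,0.65]], xyz=[[5,1.4,0],[10,2.8,0],[14,4,0],[15.65,4.4,1],[15.65,4.4,4],[15.65,4.4,7],[15.65,4.4,8.9],[15.65,4.4,8.9]], jaw=[0,0,0,0,0,0,0,0])

```text
time_s: 5.2
eef_pos: [0.6047, 0.1955, 0.0582]
eef_rot: [-0.001, 0.788, 0.616, -0.002]
wrist_force: [0.4, 0.4, -0.8]
opening: 0.222
grasp_force: 58.8
```

Run:
```python
from h import *
plan((.6065,.1989,.0395,-13.85))
```

```text
t 5.2 [0.6047 0.1955 0.0582] psi -13.95 open 0.222 grip 58.8 F [ 0.4  0.4 -0.8]
dr [-0.04, 0.02, -0.02] xyz [0.38, 0.1, 1.86]
```

Emit:
send_rows(dr=[[0,0,0],[0,0,0],[0,0,0],[0,0,0],[0,0,0],[0,0,0],[0,0,0],[0,0,0]], xyz=[[0.38,0.1,0.6],[0.38,0.1,1.2],[0.38,0.1,1.8],[0.38,0.1,1.85],[0.38,0.1,1.85],[0.38,0.1,1.85],[0.38,0.1,1.85],[0.38,0.1,1.85]], jaw=[0,0,0,0,0,0,40,40])

```text
time_s: 6.2
eef_pos: [0.6084, 0.1997, 0.0421]
eef_rot: [0.0, 0.788, 0.616, 0.0]
wrist_force: [0.6, 0.0, 0.0]
opening: 0.403
grasp_force: 0.0
```

Run:
```python
from h import *
plan((.6065,.1989,.15,-13.85),(.4755,-.2066,.15,3.5))
```

```text
t 6.2 [0.6084 0.1997 0.0421] psi -13.92 open 0.403 grip 0.0 F [0.6 0.  0. ]
dr [0.0, -0.0, -0.01] xyz [-0.12, -0.16, -10.79]
dr [0.01, -0.0, -2.9] xyz [-42.63, -3.12, -10.8]
```

Emit:
send_rows(dr=[[0,0,0],[0,0,0],[0,0,0],[0,0,-0.5],[0,0,-1],[0,0,-1.5],[0,0,-2],[0,0,-2.4]], xyz=[[0,0,-3],[0,0,-8],[-3,-0.2,-10.8],[-8.5,-0.6,-10.8],[-14.5,-1.1,-10.8],[-20.5,-1.5,-10.8],[-26.5,-1.9,-10.8],[-32.5,-2.4,-10.8]], jaw=[40,40,55,55,55,55,55,55])

```text
time_s: 7.2
eef_pos: [0.5062, -0.1118, 0.1503]
eef_rot: [0.001, 0.704, 0.711, 0.0]
wrist_force: [0.9, -0.4, -0.1]
opening: 0.55
grasp_force: 0.0
```

Run:
```python
from h import *
plan((.4755,-.2066,.15,3.5),(.4755,-.2066,.07,3.5))
```

```text
t 7.2 [ 0.5062 -0.1118  0.1503] psi 0.58 open 0.55 grip 0.0 F [ 0.9 -0.4 -0.1]
dr [0.01, 0.01, -0.49] xyz [-9.45, -3.16, 0.03]
dr [0.01, 0.01, -0.49] xyz [-9.44, -3.17, 8.03]
```

Emit:
send_rows(dr=[[0,0,-0.2],[0,0,-0.4],[0,0,-0.49],[0,0,-0.49],[0,0,-0.49],[0,0,-0.49],[0,0,-0.49],[0,0,-0.49]], xyz=[[-5,-1.6,0],[-9,-3,1],[-9.45,-3.2,4],[-9.45,-3.2,7],[-9.45,-3.2,8],[-9.45,-3.2,8],[-9.45,-3.2,8],[-9.45,-3.2,8]], jaw=[55,55,55,55,55,55,55,55])

```text
time_s: 8.2
eef_pos: [0.4764, -0.2051, 0.071]
eef_rot: [0.001, 0.686, 0.728, 0.0]
wrist_force: [-0.2, -0.3, -0.5]
opening: 0.554
grasp_force: 0.0
```

Run:
```python
from h import *
plan((.4755,-.2066,.04,3.5))
cv2.imwrite('pics/c2.png',np.hstack([cv2.resize(ctrl.camera('top')[130:280,162:274],(448,600)),cv2.resize(ctrl.camera('side')[180:340,325:420],(350,600))])[:,:,::-1])
```

```text
t 8.2 [ 0.4764 -0.2051  0.071 ] psi 3.44 open 0.554 grip 0.0 F [-0.2 -0.3 -0.5]
dr [0.02, 0.01, -0.01] xyz [-0.14, -0.1, 3.1]
```

View pics/c2.png

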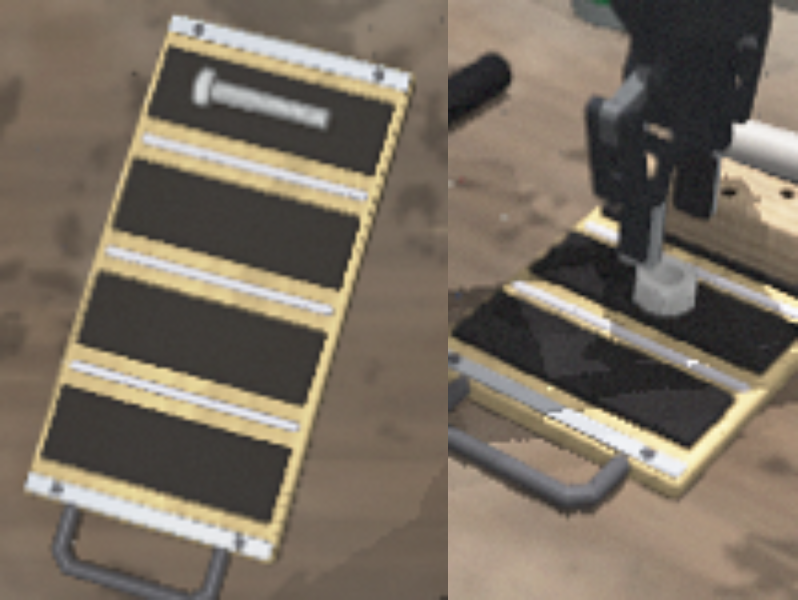

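The bolt lies lengthwise on the far pad, with its centre at about (262,103) in the crop and the pad centre at (273,110). Most of that gap is parallax. The nut is under the open fingers.

Emit:
send_rows(dr=[[0,0,0],[0,0,0],[0,0,0],[0,0,0],[0,0,0],[0,0,0],[0,0,0],[0,0,0]], xyz=[[-0.1,-0.1,1.5],[-0.1,-0.1,2.8],[-0.1,-0.1,3.1],[-0.1,-0.1,3.15],[-0.1,-0.1,3.15],[-0.1,-0.1,3.15],[-0.1,-0.1,3.15],[-0.1,-0.1,3.15]], jaw=[55,55,55,55,0,0,0,0])

```text
time_s: 9.3
eef_pos: [0.475, -0.2061, 0.0388]
eef_rot: [0.001, 0.686, 0.728, 0.0]
wrist_force: [0.6, -0.1, 3.3]
opening: 0.335
grasp_force: 59.6
```

Run:
```python
from h import *
plan((.4755,-.2066,.15,3.5),(.5405,.2152,.15,-13.85))
```

```text
t 9.3 [ 0.475  -0.2061  0.0388] psi 3.42 open 0.335 grip 59.6 F [ 0.6 -0.1  3.3]
dr [0.01, 0.01, -0.01] xyz [-0.06, 0.06, -11.12]
dr [0.01, 0.01, 2.88] xyz [41.66, 9.06, -11.14]
```

Emit:
send_rows(dr=[[0,0,0],[0,0,0],[0,0,0.3],[0,0,0.7],[0,0,1.2],[0,0,1.7],[0,0,2.1],[0,0,2.4]], xyz=[[0,0,-4],[0,0,-9],[4,0.9,-11],[10,2.2,-11.1],[16,3.5,-11.1],[22,4.8,-11.1],[28,6.1,-11.1],[34,7.4,-11.1]], jaw=[0,0,0,0,0,0,0,0])

```text
time_s: 10.3
eef_pos: [0.528, 0.1399, 0.1492]
eef_rot: [0.0, 0.772, 0.636, -0.0]
wrist_force: [1.6, -0.7, -0.6]
opening: 0.328
grasp_force: 59.5
```

Run:
```python
from h import *
plan((.5405,.2152,.15,-13.85),(.5405,.2152,.06,-13.85))
```

```text
t 10.3 [0.528  0.1399 0.1492] psi -11.05 open 0.328 grip 59.5 F [ 1.6 -0.7 -0.6]
dr [0.0, 0.0, 0.47] xyz [7.63, -0.22, -0.08]
dr [0.0, 0.0, 0.47] xyz [7.63, -0.22, 8.92]
```

Emit:
send_rows(dr=[[0,0,0.2],[0,0,0.4],[0,0,0.47],[0,0,0.47],[0,0,0.47],[0,0,0.47],[0,0,0.47],[0,0,0.47]], xyz=[[4.5,-0.1,0],[7.6,-0.2,0],[7.6,-0.2,3],[7.6,-0.2,7],[7.6,-0.2,8.9],[7.6,-0.2,8.9],[7.6,-0.2,8.9],[7.6,-0.2,8.9]], jaw=[0,0,0,0,0,0,0,0])

```text
time_s: 11.3
eef_pos: [0.5419, 0.2131, 0.062]
eef_rot: [0.001, 0.787, 0.617, 0.001]
wrist_force: [-0.7, 0.2, -0.9]
opening: 0.328
grasp_force: 59.4
```

Run:
```python
from h import *
plan((.5405,.2152,.039,-13.85))
```

```text
t 11.3 [0.5419 0.2131 0.062 ] psi -13.81 open 0.328 grip 59.4 F [-0.7  0.2 -0.9]
dr [0.03, -0.01, 0.01] xyz [0.17, -0.2, 2.3]
```

Emit:
send_rows(dr=[[0,0,0],[0,0,0],[0,0,0],[0,0,0],[0,0,0],[0,0,0],[0,0,0],[0,0,0]], xyz=[[0.1,-0.1,0.7],[0.1,-0.1,1.4],[0.1,-0.1,2],[0.1,-0.1,2.2],[0.1,-0.1,2.2],[0.1,-0.1,2.2],[0.1,-0.1,2.2],[0.1,-0.1,2.2]], jaw=[0,0,0,0,0,0,0,0])

```text
time_s: 12.3
eef_pos: [0.5395, 0.2141, 0.0387]
eef_rot: [-0.0, 0.787, 0.617, -0.001]
wrist_force: [-4.9, -0.8, 8.3]
opening: 0.333
grasp_force: 60.5
```

Run:
```python
from h import *
plan((.5405,.2152,.039,-13.85))
```

```text
t 12.3 [0.5395 0.2141 0.0387] psi -13.79 open 0.333 grip 60.5 F [-4.9 -0.8  8.3]
dr [-0.01, 0.01, 0.01] xyz [0.13, 0.07, -0.03]
```

Run:
```python
from h import *
plan((.5405,.2152,.15,-13.85),(.5458,-.1963,.15,2.8))
```

```text
t 12.3 [0.5395 0.2141 0.0387] psi -13.79 open 0.333 grip 60.5 F [-4.9 -0.8  8.3]
dr [-0.01, 0.01, 0.01] xyz [0.12, 0.06, -11.13]
dr [-0.01, 0.01, -2.76] xyz [-39.71, 10.38, -11.11]
```

Emit:
send_rows(dr=[[0,0,0],[0,0,0],[0,0,0],[0,0,0],[0,0,0],[0,0,-0.4],[0,0,-0.8],[0,0,-1.2]], xyz=[[0,0,0],[0,0,0],[0,0,-1],[0,0,-5],[0,0,-10],[-4,1,-11.1],[-10,2.6,-11.1],[-16,4.2,-11.1]], jaw=[50,50,50,50,75,75,75,75])

```text
time_s: 13.3
eef_pos: [0.5429, 0.0474, 0.1505]
eef_rot: [0.001, 0.746, 0.666, 0.001]
wrist_force: [0.0, -0.5, 0.9]
opening: 0.752
grasp_force: 0.0
```

Run:
```python
from h import *
plan((.5458,-.1963,.15,2.8),(.5458,-.1963,.08,2.8))
```

```text
t 13.3 [0.5429 0.0474 0.1505] psi -6.44 open 0.752 grip 0.0 F [ 0.  -0.5  0.9]
dr [0.02, 0.0, -1.54] xyz [-24.19, 3.02, 0.06]
dr [0.02, 0.0, -1.54] xyz [-24.19, 3.01, 7.06]
```

Emit:
send_rows(dr=[[0,0,-0.4],[0,0,-0.8],[0,0,-1.2],[0,0,-1.54],[0,0,-1.54],[0,0,-1.54],[0,0,-1.54],[0,0,-1.54]], xyz=[[-6,0.7,0],[-12,1.5,0],[-18,2.2,0],[-23,2.9,0.5],[-24.2,3,3.5],[-24.2,3,6.5],[-24.2,3,7],[-24.2,3,7]], jaw=[75,75,75,75,75,75,75,75])

```text
time_s: 14.3
eef_pos: [0.5449, -0.195, 0.0799]
eef_rot: [0.0, 0.69, 0.723, 0.0]
wrist_force: [1.2, -0.2, -0.1]
opening: 0.748
grasp_force: 0.0
```

Run:
```python
from h import *
plan((.5458,-.1963,.042,2.8))
cv2.imwrite('pics/c3.png',np.hstack([cv2.resize(ctrl.camera('top')[130:280,162:274],(448,600)),cv2.resize(ctrl.camera('side')[160:320,345:440],(350,600))])[:,:,::-1])
```

```text
t 14.3 [ 0.5449 -0.195   0.0799] psi 2.66 open 0.748 grip 0.0 F [ 1.2 -0.2 -0.1]
dr [0.0, 0.0, -0.02] xyz [-0.14, 0.09, 3.79]
```

View pics/c3.png

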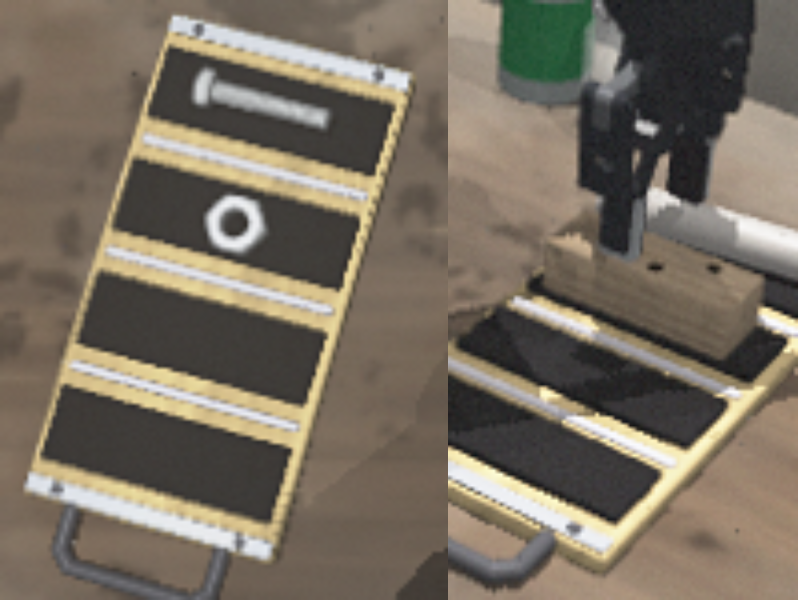

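The nut sits flat at (235,223), within 2 px of its pad centre at (237,224). Next is the block.

Emit:
send_rows(dr=[[0,0,0],[0,0,0],[0,0,0],[0,0,0],[0,0,0],[0,0,0],[0,0,0],[0,0,0]], xyz=[[-0.1,0.1,1.5],[-0.1,0.1,3.2],[-0.1,0.1,3.8],[-0.1,0.1,3.8],[-0.1,0.1,3.8],[-0.1,0.1,3.8],[-0.1,0.1,3.8],[-0.1,0.1,3.8]], jaw=[75,75,75,75,0,0,0,0])

```text
time_s: 15.4
eef_pos: [0.5462, -0.1963, 0.042]
eef_rot: [0.001, 0.691, 0.723, 0.0]
wrist_force: [-1.1, 0.3, 4.6]
opening: 0.475
grasp_force: 62.0
```

Run:
```python
from h import *
plan((.5458,-.1963,.15,2.8),(.4745,.2315,.15,-13.85))
```

```text
t 15.4 [ 0.5462 -0.1963  0.042 ] psi 2.64 open 0.475 grip 62.0 F [-1.1  0.3  4.6]
dr [0.01, 0.01, -0.03] xyz [-0.0, -0.02, -10.8]
dr [0.01, 0.01, 2.75] xyz [43.06, -5.17, -10.84]
```

Emit:
send_rows(dr=[[0,0,0],[0,0,0],[0,0,0.3],[0,0,0.7],[0,0,1.2],[0,0,1.7],[0,0,2.1],[0,0,2.4]], xyz=[[0,0,-4],[0,0,-9],[4,-0.5,-10.8],[10,-1.2,-10.8],[16,-1.9,-10.8],[22,-2.6,-10.8],[28,-3.4,-10.8],[34,-4.1,-10.8]], jaw=[0,0,0,0,0,0,0,0])

```text
time_s: 16.4
eef_pos: [0.4879, 0.1435, 0.1491]
eef_rot: [-0.0, 0.776, 0.63, -0.0]
wrist_force: [0.0, 1.1, -1.3]
opening: 0.477
grasp_force: 61.7
```

Run:
```python
from h import *
plan((.4745,.2315,.15,-13.85),(.4745,.2315,.06,-13.85))
```

```text
t 16.4 [0.4879 0.1435 0.1491] psi -11.84 open 0.477 grip 61.7 F [ 0.   1.1 -1.3]
dr [-0.0, 0.0, 0.33] xyz [8.34, -3.12, -0.09]
dr [-0.0, 0.0, 0.33] xyz [8.34, -3.12, 8.91]
```

Emit:
send_rows(dr=[[0,0,0.2],[0,0,0.33],[0,0,0.33],[0,0,0.33],[0,0,0.33],[0,0,0.33],[0,0,0.33],[0,0,0.33]], xyz=[[4.5,-1.7,0],[8,-3,0],[8.3,-3.1,3],[8.3,-3.1,7],[8.3,-3.1,8.7],[8.3,-3.1,8.7],[8.3,-3.1,8.7],[8.3,-3.1,8.7]], jaw=[0,0,0,0,0,0,0,0])

```text
time_s: 17.4
eef_pos: [0.4768, 0.2294, 0.0638]
eef_rot: [0.001, 0.787, 0.617, 0.001]
wrist_force: [0.1, 0.4, -0.4]
opening: 0.479
grasp_force: 61.6
```

Run:
```python
from h import *
plan((.4745,.2315,.042,-13.85))
```

```text
t 17.4 [0.4768 0.2294 0.0638] psi -13.76 open 0.479 grip 61.6 F [ 0.1  0.4 -0.4]
dr [0.02, -0.01, 0.02] xyz [0.14, -0.28, 2.18]
```

Emit:
send_rows(dr=[[0,0,0],[0,0,0],[0,0,0],[0,0,0],[0,0,0],[0,0,0],[0,0,0],[0,0,0]], xyz=[[0.2,-0.15,0.7],[0.2,-0.15,1.4],[0.2,-0.15,1.9],[0.2,-0.15,2.1],[0.2,-0.15,2.1],[0.2,-0.15,2.1],[0.2,-0.15,2.1],[0.2,-0.15,2.1]], jaw=[0,0,0,0,0,0,0,0])

```text
time_s: 18.4
eef_pos: [0.4742, 0.2315, 0.042]
eef_rot: [-0.0, 0.787, 0.618, -0.001]
wrist_force: [-5.6, -1.7, 10.9]
opening: 0.479
grasp_force: 63.1
```

Run:
```python
from h import *
plan((.4745,.2315,.042,-13.85),(.6176,-.1928,.15,8.6))
```

```text
t 18.4 [0.4742 0.2315 0.042 ] psi -13.73 open 0.479 grip 63.1 F [-5.6 -1.7 10.9]
dr [-0.01, 0.01, 0.02] xyz [0.01, 0.03, -0.0]
dr [-0.01, 0.01, -3.72] xyz [-37.83, 23.99, -10.8]
```

Emit:
send_rows(dr=[[0,0,0],[0,0,0],[0,0,0],[0,0,0],[0,0,0],[0,0,-0.4],[0,0,-0.9],[0,0,-1.4]], xyz=[[0,0,0],[0,0,0],[0,0,-1],[0,0,-5],[0,0,-10],[-3.5,2.2,-10.8],[-8.5,5.4,-10.8],[-13.5,8.6,-10.8]], jaw=[65,65,65,65,60,60,60,60])

```text
time_s: 19.4
eef_pos: [0.5268, 0.0788, 0.1505]
eef_rot: [0.001, 0.738, 0.675, 0.001]
wrist_force: [0.1, 0.8, 0.0]
opening: 0.6
grasp_force: 0.0
```

Run:
```python
from h import *
plan((.6176,-.1928,.15,8.6),(.6176,-.1928,.08,8.6))
```

```text
t 19.4 [0.5268 0.0788 0.1505] psi -5.17 open 0.6 grip 0.0 F [0.1 0.8 0. ]
dr [0.02, 0.0, -2.29] xyz [-26.23, 11.49, 0.07]
dr [0.02, 0.0, -2.29] xyz [-26.23, 11.48, 7.07]
```

Emit:
send_rows(dr=[[0,0,-0.5],[0,0,-1],[0,0,-1.5],[0,0,-2],[0,0,-2.29],[0,0,-2.29],[0,0,-2.29],[0,0,-2.29]], xyz=[[-5.5,2.4,0],[-11,4.8,0],[-16.5,7.2,0],[-22,9.6,0],[-26,11.4,1.5],[-26.2,11.5,5],[-26.2,11.5,7],[-26.2,11.5,7]], jaw=[60,60,60,60,60,60,60,60])

```text
time_s: 20.4
eef_pos: [0.6147, -0.1902, 0.0774]
eef_rot: [-0.002, 0.653, 0.757, -0.0]
wrist_force: [-0.6, 0.2, -0.4]
opening: 0.603
grasp_force: 0.0
```

Run:
```python
from h import *
plan((.6176,-.1928,.041,8.6))
cv2.imwrite('pics/c4.png',np.hstack([cv2.resize(ctrl.camera('top')[130:280,162:274],(448,600)),cv2.resize(ctrl.camera('side')[150:310,365:460],(350,600))])[:,:,::-1])
```

```text
t 20.4 [ 0.6147 -0.1902  0.0774] psi 8.43 open 0.603 grip 0.0 F [-0.6  0.2 -0.4]
dr [-0.03, -0.03, -0.03] xyz [-0.31, 0.26, 3.64]
```

View pics/c4.png

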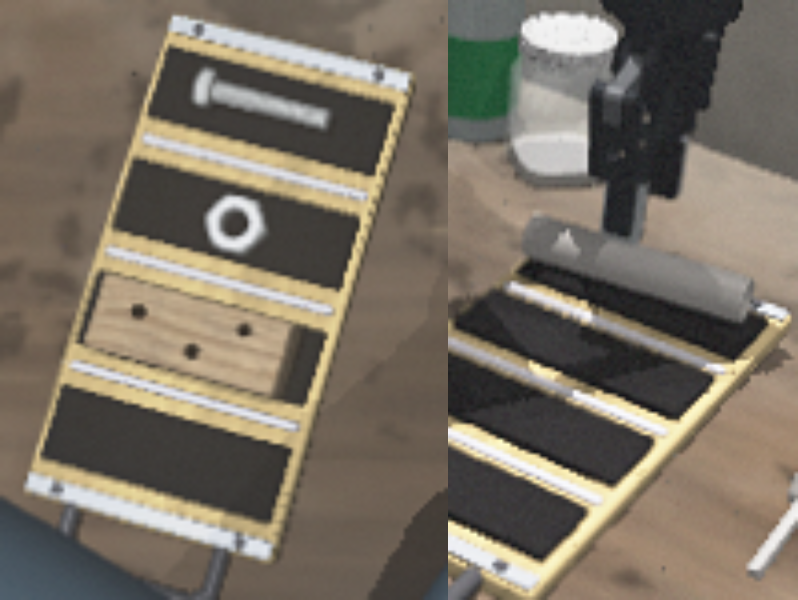

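The block lies along the third pad, with the centre of its top at about (189,333). The gripper is open over the tube.

Emit:
send_rows(dr=[[0,0,0],[0,0,0],[0,0,0],[0,0,0],[0,0,0],[0,0,0],[0,0,0],[0,0,0]], xyz=[[-0.2,0.15,1.5],[-0.2,0.15,3],[-0.2,0.15,3.5],[-0.2,0.15,3.5],[-0.2,0.15,3.5],[-0.2,0.15,3.5],[-0.2,0.15,3.5],[-0.2,0.15,3.5]], jaw=[60,60,60,60,0,0,0,0])

```text
time_s: 21.5
eef_pos: [0.6185, -0.1936, 0.0451]
eef_rot: [0.001, 0.653, 0.757, 0.0]
wrist_force: [-0.6, 0.4, 4.6]
opening: 0.275
grasp_force: 60.3
```

Run:
```python
from h import *
plan((.6176,-.1928,.15,8.6),(.4085,.2477,.15,-13.85))
e=lambda p,z:w('top',crop(p,162,130),z)
th=np.radians(-13.85);M=np.array([[np.cos(th),-np.sin(th)],[np.sin(th),np.cos(th)]])
for n,p,z,c in(('bolt',[(193,87),(329,119)],.0295,(.6065,.1989)),('nut',[(204,222),(267,224)],.032,(.5405,.2152)),('block',[(91,307),(287.5,359.5)],.048,(.4745,.2315))):
    q=e(p,z);d=q[0]-q[1];print(n,'off in board mm',(M.T@(q.mean(0)[:2]-c)*1e3).round(1),'len',np.linalg.norm(d).round(4),'yaw',np.degrees(np.arctan2(-d[0],d[1])).round(1))
```

```text
t 21.5 [ 0.6185 -0.1936  0.0451] psi 8.4 open 0.275 grip 60.3 F [-0.6  0.4  4.6]
dr [0.01, 0.01, -0.03] xyz [0.08, -0.06, -10.49]
dr [0.01, 0.01, 3.71] xyz [46.71, -14.32, -10.55]
bolt off in board mm [-0.   3.6] len 0.0813 yaw -12.6
nut off in board mm [-2.1 -3.7] len 0.0359 yaw -0.8
block off in board mm [-1.2 -0.8] len 0.1145 yaw -13.3
```

The placed parts are within 4 mm of their pad centres. The tube is gripped, so I'll carry it over.

Emit:
send_rows(dr=[[0,0,0],[0,0,0],[0,0,0.3],[0,0,0.7],[0,0,1.2],[0,0,1.8],[0,0,2.3],[0,0,2.8]], xyz=[[0,0,-4],[0,0,-9],[3.8,-1.2,-10.5],[9.3,-2.9,-10.5],[15,-4.6,-10.5],[20.7,-6.4,-10.5],[26.4,-8.1,-10.5],[32,-9.8,-10.5]], jaw=[0,0,0,0,0,0,0,0])

```text
time_s: 22.5
eef_pos: [0.4727, 0.1105, 0.149]
eef_rot: [-0.0, 0.758, 0.653, -0.0]
wrist_force: [0.8, 0.7, -1.6]
opening: 0.278
grasp_force: 59.8
```

Run:
```python
from h import *
plan((.4085,.2477,.15,-13.85),(.4085,.2477,.066,-13.85))
```

```text
t 22.5 [0.4727 0.1105 0.149 ] psi -8.52 open 0.278 grip 59.8 F [ 0.8  0.7 -1.6]
dr [-0.01, -0.0, 0.89] xyz [12.62, -8.39, -0.1]
dr [-0.01, -0.0, 0.89] xyz [12.62, -8.38, 8.3]
```

Emit:
send_rows(dr=[[0,0,0.3],[0,0,0.6],[0,0,0.89],[0,0,0.89],[0,0,0.89],[0,0,0.89],[0,0,0.89],[0,0,0.89]], xyz=[[4.5,-3,0],[9,-6,0],[12,-8,0],[12.6,-8.3,1.5],[12.6,-8.3,5],[12.6,-8.3,8],[12.6,-8.3,8.2],[12.6,-8.3,8.2]], jaw=[0,0,0,0,0,0,0,0])

```text
time_s: 23.5
eef_pos: [0.4109, 0.2453, 0.0675]
eef_rot: [0.0, 0.787, 0.617, -0.0]
wrist_force: [1.4, 0.1, -1.7]
opening: 0.275
grasp_force: 59.7
```

Run:
```python
from h import *
plan((.4085,.2477,.0455,-13.85))
```

```text
t 23.5 [0.4109 0.2453 0.0675] psi -13.77 open 0.275 grip 59.7 F [ 1.4  0.1 -1.7]
dr [-0.0, 0.0, 0.01] xyz [0.18, -0.29, 2.2]
```

Emit:
send_rows(dr=[[0,0,0],[0,0,0],[0,0,0],[0,0,0],[0,0,0],[0,0,0],[0,0,0],[0,0,0]], xyz=[[0.2,-0.2,0.7],[0.2,-0.2,1.4],[0.2,-0.2,1.9],[0.2,-0.2,2.15],[0.2,-0.2,2.15],[0.2,-0.2,2.15],[0.2,-0.2,2.15],[0.2,-0.2,2.15]], jaw=[0,0,0,0,0,0,0,0])

```text
time_s: 24.5
eef_pos: [0.4092, 0.2482, 0.0459]
eef_rot: [0.0, 0.787, 0.617, 0.0]
wrist_force: [0.1, -0.0, -1.2]
opening: 0.278
grasp_force: 59.7
```

Run:
```python
from h import *
plan((.4085,.2477,.0455,-13.85),(.45,.0,.25,-13.85))
```

```text
t 24.5 [0.4092 0.2482 0.0459] psi -13.74 open 0.278 grip 59.7 F [ 0.1 -0.  -1.2]
dr [0.0, -0.0, 0.02] xyz [-0.06, -0.05, 0.04]
dr [0.0, -0.0, 0.02] xyz [-23.14, 9.87, -20.41]
```

Emit:
send_rows(dr=[[0,0,0],[0,0,0],[0,0,0],[0,0,0],[0,0,0],[0,0,0],[0,0,0],[0,0,0]], xyz=[[0,0,0.1],[0,0,0.1],[0,0,0.1],[0,0,0.1],[0,0,-1.5],[0,0,-6],[0,0,-12],[-5,2,-17]], jaw=[0,0,50,50,50,50,50,50])

```text
time_s: 25.5
eef_pos: [0.4162, 0.2041, 0.2124]
eef_rot: [0.001, 0.785, 0.619, 0.002]
wrist_force: [0.7, -1.0, -0.3]
opening: 0.494
grasp_force: 0.0
```

Emit:
send_rows(dr=[[0,0,0],[0,0,0],[0,0,0],[0,0,0],[0,0,0],[0,0,0],[0,0,0],[0,0,0]], xyz=[[-5,1,-2],[-10,2,-4],[-16,3,-5],[-22,4,-5],[-28,5,-5],[-33,6,-5],[-35,6,-5],[-35,6,-5]], jaw=[50,50,50,50,50,50,50,50])

```text
time_s: 26.5
eef_pos: [0.3903, -0.1526, 0.2592]
eef_rot: [0.0, 0.788, 0.616, 0.0]
wrist_force: [-0.7, 0.4, -0.8]
opening: 0.502
grasp_force: 0.0
```

Run:
```python
from h import *
plan()
cv2.imwrite('pics/c5.png',np.hstack([cv2.resize(ctrl.camera('top')[130:280,162:274],(448,600)),cv2.resize(ctrl.camera('side')[140:240,150:320],(350,600*350//600))[:600] if 0 else cv2.resize(ctrl.camera('side')[140:240,160:218+100],(350,600))])[:,:,::-1])
```

```text
t 26.5 [ 0.3903 -0.1526  0.2592] psi -13.92 open 0.502 grip 0.0 F [-0.7  0.4 -0.8]
```

View pics/c5.png

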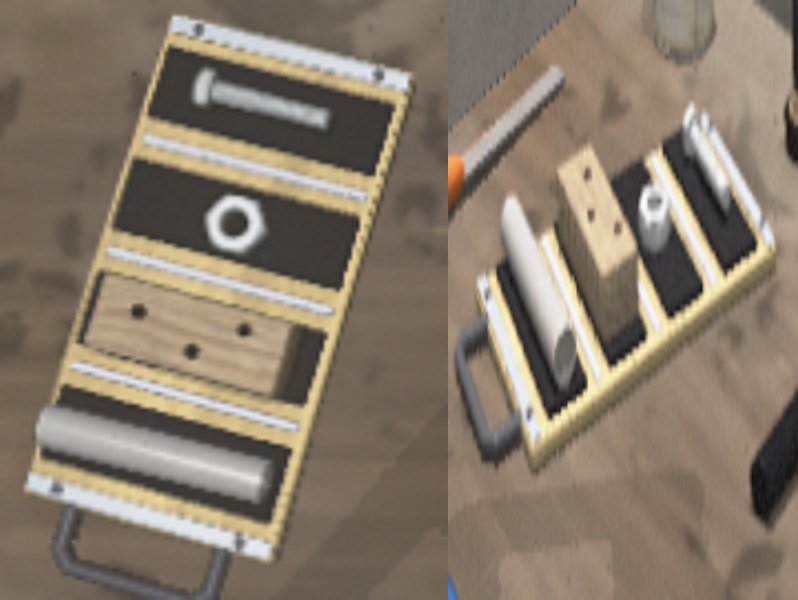

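Run:
```python
from h import *
th=np.radians(-13.85);M=np.array([[np.cos(th),-np.sin(th)],[np.sin(th),np.cos(th)]])
q=w('top',crop([(38,426),(271,484)],162,130),.0305);d=q[0]-q[1]
print((M.T@(q.mean(0)[:2]-[.4085,.2477])*1e3).round(1),np.linalg.norm(d),np.degrees(np.arctan2(-d[0],d[1])))
```

```text
[-2.3  3.6] 0.13661308859788443 -11.895403297036587
```

All four parts lie on their pads in reverse order, each within about 4 mm of its pad centre. The gripper is open and well clear, so I'm handing in.

```bash
python3 -c "
from bench import ctrl
print(ctrl.hand_in())"
```

```text
the job is handed in; nothing more can be done
None
```

The job is handed in at about 26.5 s of robot time: from the farthest pad towards the handle, the empty board now holds the bolt, nut, block and tube, each flat, released and within about 4 mm of its pad centre by the last camera check.

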